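# Fetch the salt cellar from behind the jars

### The job

The salt cellar stands at the back of the wooden board, hemmed in by the glass jar, the red tin and the pepper mill: first clear these three onto the dark tray, all upright on it, without shifting the salt cellar. Then set the salt cellar upright in the middle of the blue tile by the tortilla press while the three still wait on the tray, and after that put each of the three back upright in the middle of the very coaster it came from. Knock nothing over, let go of everything, and leave the yellow spatula alone.

Things in the scene. Friction and masses are not known exactly. Their poses are not given: they have to be found in the camera images.
- jar: loose clear glass jar, upright, 60 mm diameter and 130 mm tall, with a silver screw lid (58 mm diameter) on its top 22 mm and cinnamon sticks inside; origin at the centre of its underside, z up. About 0.3 kg.
- tin: loose round red tin, upright, straight side 60 mm diameter up to 104 mm, yellow lid 62 mm diameter from 104 to 114 mm with a small knob, 124 mm tall in all; origin at the centre of its underside, z up. About 0.25 kg.
- mill: loose round wooden pepper mill, upright, 140 mm tall: foot 54 mm diameter up to 55 mm, straight neck 40 mm diameter from 55 to 115 mm, head 48 mm diameter above, small steel nut on top; origin at the centre of its underside, z up. About 0.2 kg.
- salt: loose round white ceramic salt cellar with a blue band, 60 mm diameter, 48 mm tall, plus a white lid (56 mm diameter, fast to it) up to 55 mm and a knob up to 67 mm; origin at the centre of its underside, z up; about 0.25 kg. At the start it stands on the fixed wooden board (200 x 240 mm, top 12 mm above the counter), 95 mm behind the front coaster, 93 mm from both side ones.
- coaster_a: green round coaster, 78 mm across, 4 mm thick, fixed on the wooden board; origin at the centre of its underside, 12 mm above the counter (its top is at 16 mm). The jar, the tin or the mill stands centred on it at the start; which varies. Its x axis points from the board's front edge to its back, where the salt cellar stands. Coasters lie 85 mm (front to side) apart.
- coaster_b: terracotta (reddish brown) round coaster, 78 mm across, 4 mm thick, fixed on the wooden board; origin at the centre of its underside, 12 mm above the counter (its top is at 16 mm). The jar, the tin or the mill stands centred on it at the start; which varies. Its x axis points from the board's front edge to its back, where the salt cellar stands. Coasters lie 85 mm (front to side) apart.
- coaster_c: white round coaster, 78 mm across, 4 mm thick, fixed on the wooden board; origin at the centre of its underside, 12 mm above the counter (its top is at 16 mm). The jar, the tin or the mill stands centred on it at the start; which varies. Its x axis points from the board's front edge to its back, where the salt cellar stands. Coasters lie 85 mm (front to side) apart.
- tray: dark wooden tray, a flat fixed board without rim, 300 mm long (its x axis) and 140 mm wide (its y axis), 6 mm thick; origin at the centre of its underside, on the counter. The side area where the three wait.
- target_tile: round blue ceramic tile, 84 mm across and 5 mm thick, fixed flat on the counter; origin at the centre of its underside. The salt cellar's goal. Beyond it (+x, its centre 150 to 210 mm further) stands the fixed silver aluminium tortilla press, 180 mm in diameter and 62 mm high.
- spatula: loose kitchen spatula with a yellow silicone blade and wooden handle, 240 mm long, 50 mm wide, 12 mm high, lying across the robot's front, nearer to the robot than everything else in the middle; origin about mid-length on its underside, x axis along it towards the blade. Not to be touched.
Things that resemble listed ones, but are neither listed nor needed, are in the scene too. What is meant by the salt is not turquoise, and is the larger of those in its own colour. Of the things that look like the jar, the larger one is meant.

How it is judged:
By the outcome, as a careful person would: the job done as asked, in the order asked, and still so for the second after the job is handed in, with the robot touching nothing.
It also fails if it takes over 147 s, if anything falls off the work surface, if the arm or the gripper's body presses on something with over 40 N, if the wrist force passes 120 N, or if a joint passes its speed limit or range.

### The arm

A 7-joint arm with a two-finger parallel gripper is mounted at the origin on the work surface. World frame = base frame: x ahead of the robot, y to its left, z up, the work surface at z = 0. Lengths are in m, angles in rad, forces in N, time in s.
With the tool pointing down it reaches from about 0.4 to 0.9 m from the base axis. Payload 5.6 kg.
Tool frame: the origin (TCP) lies on the centre line of the jaws, within the pads' length; the fingertips stand 25 mm ahead of it and the grasp point (between the pads) lies 6 mm ahead of it; z points along the fingers, y is the line along which they close (so a half turn about z gives the same grasp; the last joint's range is limited). The gripper opens to 92 mm and grips with 3 to 60 N. Pads are 20 mm wide; open, the fingers measure 128 mm over their backs; the gripper's body (75 mm by 189 mm) begins 69 mm behind the grasp point.
Start: joints at [-1.291, 0.468, -0.012, 1.603, 0.006, 1.071, -0.056], TCP at [0.206, 0.616, 0.24] pointing down, gripper open.
Joint ranges: [-2.53, 2.53], [-0.31, 2.02], [-1.57, 1.55], [0.28, 2.44], [-1.29, 4.43], [0.15, 1.84], [-2.92, 2.92]. Speed limits (rad/s): [2.57, 2.57, 3.14, 3.14, 3.14, 3.14, 3.14].

### API

Orientations are given as a rotation vector (axis times angle).
In Python, from station import robot gives the robot as it stands. The module is installed in compiled form; this text tells all that it offers. Calls block until the motion is done:
- robot.reach(position, orientation): joint-space move of the TCP to a pose.
- robot.move_l(position, rot=None, max_speed=0.15, f_stop=None): straight line of the TCP; rot=None keeps the orientation; max_speed is the mean speed in m/s. With f_stop (N) it stops when the force on the tool has changed by that much, and returns True; else False.
- robot.move_joints(angles): joint-space move.
- robot.open() and robot.gripper_close(squeeze=None): open the fingers fully, or close them until they stop; squeeze is the grip in N (None keeps the last).
- robot.sleep(seconds).
- robot.inverse_kinematics(position, orientation): joint angles nearest the present ones, or None.
- robot.capture(name): name is "side" or "top"; returns a dict with "image" (420x560x3 uint8, blue, green, red), "intrinsics" (3x3 intrinsics, pixels), "rvec" (rotation vector, rad) and "tvec" (3), from world to camera coordinates, as OpenCV has them. Camera axes: x right, y down, z forward; pixel columns grow to the right and rows downward; lengths in m; the calibration is good to about 2 mm. A picture is of the moment at which its call begins. There is no depth.
A pose or a line that the arm cannot do raises robot.PlanningError and nothing moves.
- robot.finish_job(): hands the job in; it is judged then, once.
Readings, each from a call of its own:
- robot.get_time(): time.
- robot.get_joint_positions(): joint angles.
- robot.get_dq(): joint speeds.
- robot.get_tau(): joint torques, N m.
- robot.get_eef_pos(): TCP position.
- robot.get_tool_rot(): TCP orientation.
- robot.get_wrist_force(): force on the tool from outside, world axes, zero at the start.
- robot.get_wrist_torque(): the same for the moment, N m.
- robot.get_grip_width(): finger opening in m.
- robot.get_grip_force(): force on a finger pad.
Only numpy, scipy, OpenCV 4.12 (cv2) and the standard library are available. Lean on these libraries where they do the work, as an engineer would, in place of code of your own. Each camera call takes 0.05 s, during which the arm holds its last target. There are 200 camera calls.

## Working session

There is one attempt and no reset: what is moved stays moved. The work goes in short steps, each a Python script; the robot and the scene stay as the last script left them, time stands still between calls to the robot, and variables do not carry over. Pictures are saved under pics/ and viewed, at most 14 in all, crops included, and the job is handed in when it is done.

```bash
mkdir -p pics
python3 - <<'E'
from station import robot
import cv2,numpy as np
for n in("side","top"):
    c=robot.capture(n);cv2.imwrite(f"pics/{n}0.png",c["image"])
    R=cv2.Rodrigues(np.array(c["rvec"],float))[0];print(n,np.array(c["intrinsics"]).tolist(),R.round(3).tolist(),(-R.T@np.array(c["tvec"]).ravel()).round(3))
print(robot.get_time(),robot.get_tool_rot())
E
```

```text
side [[442.224542659539, 0.0, 275.22133908495084], [0.0, 442.224542659539, 203.38954224382184], [0.0, 0.0, 1.0]] [[-0.885, -0.465, -0.015], [-0.334, 0.657, -0.675], [0.324, -0.593, -0.737]] [0.195 0.681 0.843]
top [[458.2727338515882, 0.0, 281.10715839798934], [0.0, 458.2727338515882, 213.7646069973341], [0.0, 0.0, 1.0]] [[0.028, -0.999, 0.025], [-0.989, -0.032, -0.146], [0.147, -0.021, -0.989]] [0.353 0.062 1.251]
0.1 [-5.05026918e-01 -3.10060189e+00  2.37818928e-03]
```

View pics/side0.png

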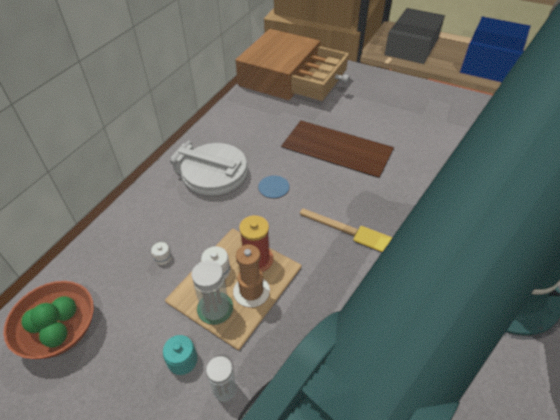

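View pics/top0.png

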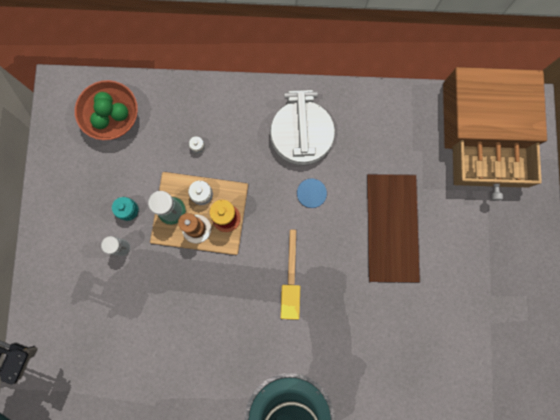

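The top view shows the board at px (200,213): jar on green (left), mill on white (front), tin on terracotta (right), salt at the back (200,191). The tile is at (312,193) and the tray at (393,228). The spatula lies at (291,275). Next I'll measure these.

```bash
cat > h.py <<'E'
from station import robot
import cv2,numpy as np
def ray(c,uv,z):
    K=np.array(c["intrinsics"]);R=cv2.Rodrigues(np.array(c["rvec"],float))[0];o=-R.T@np.array(c["tvec"],float).ravel()
    d=R.T@np.linalg.solve(K,[uv[0],uv[1],1.]);return (o+d*(z-o[2])/d[2])[:2]
def big(m,roi=None):
    k=np.zeros_like(m)
    if roi: x0,y0,x1,y1=roi;k[y0:y1,x0:x1]=m[y0:y1,x0:x1]
    else:k=m
    cs=cv2.findContours(k,cv2.RETR_EXTERNAL,cv2.CHAIN_APPROX_NONE)[0]
    return max(cs,key=cv2.contourArea)
def hsv(c,lo,hi): return cv2.inRange(cv2.cvtColor(c["image"],cv2.COLOR_BGR2HSV),np.array(lo),np.array(hi))
E
python3 - <<'E'
from h import *
T=robot.capture("top");S=robot.capture("side")
def rep(n,c,ct,z):
    e=cv2.minAreaRect(ct);M=cv2.moments(ct);p=(M['m10']/M['m00'],M['m01']/M['m00'])
    print(n,np.round(p,1),"rect",np.round(e[0],1),np.round(e[1],1),round(e[2],1),"->",ray(c,e[0],z).round(4),ray(c,p,z).round(4));return e
rep("tile",T,big(hsv(T,(95,80,60),(120,255,255)),(270,150,350,230)),.005)
rep("tileS",S,big(hsv(S,(95,80,60),(120,255,255)),(230,160,310,210)),.005)
for n,z,ct in(("tray",.006,big(hsv(T,(0,60,10),(20,255,110)),(340,150,435,300))),("board",.012,big(hsv(T,(8,70,110),(25,255,255)),(130,160,260,270)))):
    e=rep(n,T,ct,z);print(np.array([ray(T,q,z) for q in cv2.boxPoints(e)]).round(3).tolist())
rep("tinlid",T,big(hsv(T,(18,150,100),(32,255,255)),(200,190,245,232)),.130)
rep("tinlidS",S,big(hsv(S,(18,150,100),(32,255,255)),(235,210,275,245)),.130)
# white tops
rep("jarlid",T,big(hsv(T,(0,0,150),(180,50,255)),(140,185,178,222)),.146)
rep("salt",T,big(hsv(T,(0,0,150),(180,50,255)),(186,175,216,206)),.067)
cv2.imwrite("pics/z.png",np.hstack([cv2.resize(T["image"][165:265,140:260],None,fx=3.3,fy=5*.66,interpolation=2),cv2.resize(S["image"][210:330,160:280],(396,330),interpolation=2)]))
E
```

```text
tile [311.3 192.9] rect [311. 193.] [28.3 28.3] 45.0 -> [ 0.5988 -0.0451] [ 0.5991 -0.0458]
tileS [273.4 186.5] rect [273. 187.] [20. 28.] 90.0 -> [ 0.5954 -0.0421] [ 0.5953 -0.044 ]
tray [392.5 228.2] rect [392.9 228. ] [108.8  50.8] 89.1 -> [ 0.5081 -0.2725] [ 0.5075 -0.2715]
[[0.658, -0.2], [0.665, -0.343], [0.363, -0.343], [0.357, -0.205]]
board [203.2 213.7] rect [198.6 213. ] [89.5 73.1] 7.9 -> [0.5319 0.2608] [0.5304 0.2483]
[[0.446, 0.388], [0.646, 0.375], [0.62, 0.13], [0.42, 0.149]]
tinlid [221.9 211.9] rect [222. 212.] [24. 24.] 90.0 -> [0.5192 0.1847] [0.5194 0.185 ]
tinlidS [265.5 233. ] rect [265.5 233. ] [0.7 2.1] 45.0 -> [0.4872 0.1904] [0.4872 0.1904]
jarlid [159.5 201.9] rect [159.5 202. ] [22. 23.] 90.0 -> [0.5366 0.3355] [0.5369 0.3356]
salt [199.2 190.8] rect [199. 191.] [20. 22.] 90.0 -> [0.5822 0.2542] [0.5827 0.2538]
```

View pics/z.png

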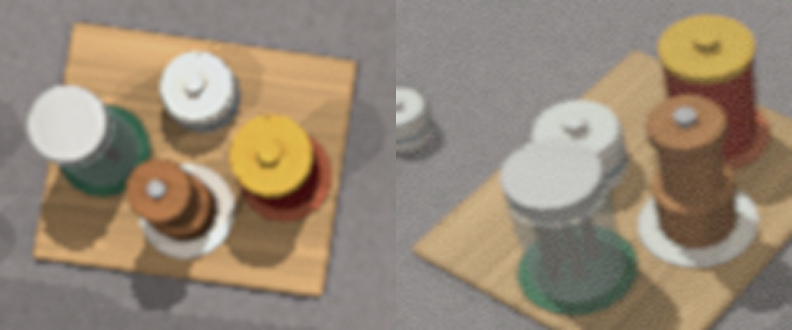

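```bash
cat >> h.py <<'E'
from scipy.spatial.transform import Rotation as Rn
PSI=np.arctan2(-.0174,.1505)
bx=np.array([np.cos(PSI),np.sin(PSI)]);by=np.array([-bx[1],bx[0]])
MID=np.array([.528,.2603])
P=dict(jar=MID+.075*by,tin=MID-.075*by,mill=MID-.04*bx,salt=MID+.055*bx)
TR=dict(mill=np.array([.603,-.272]),jar=np.array([.508,-.272]),tin=np.array([.413,-.272]))
TILE=np.array([.597,-.0445])
G=dict(mill=.097,jar=.083,tin=.081,salt=.027) # grasp height above base
def rot(a):
    y=np.array([np.cos(a),np.sin(a),0]);z=np.array([0,0,-1.]);return Rn.from_matrix(np.c_[np.cross(y,z),y,z]).as_rotvec()
def go(p,z,a):
    pos=[p[0],p[1],z];c=[(abs(q[6]),r) for r in (rot(a),rot(a+np.pi)) for q in [robot.inverse_kinematics(pos,r)] if q is not None]
    robot.reach(pos,min(c,key=lambda t:t[0])[1])
def pick(n,p,base,a,up=.18,N=20):
    z=base+G[n]+.006
    go(p,z+up,a);robot.move_l([*p,z],max_speed=.2);robot.gripper_close(N)
    w=robot.get_grip_width();robot.move_l([*p,z+up],max_speed=.15)
    print(n,"grip",round(w,4),round(robot.get_grip_width(),4),round(robot.get_grip_force(),1),"t",round(robot.get_time(),1),flush=True)
def place(n,p,base,a,up=.18):
    z=base+G[n]+.006
    go(p,z+up,a);robot.move_l([*p,z+.012],max_speed=.2)
    s=robot.move_l([*p,z-.003],max_speed=.03,f_stop=4)
    print(n,"placed",s,round(robot.get_eef_pos()[2]-z,4));robot.open();robot.move_l([*p,z+up],max_speed=.2)
    print("t",round(robot.get_time(),1),flush=True)
E
python3 - <<'E'
from h import *
T=robot.capture("top");print(P,ray(T,(187,222),.154),ray(T,(140+188/3.3,165+212/3.3),.016))
for n,p,a in(("mill",P["mill"],PSI),("mill",TR["mill"],np.pi/2),("tin",TR["tin"],np.pi/2)):
    print([np.round(robot.inverse_kinematics([*p,.3],rot(b)),2) if robot.inverse_kinematics([*p,.3],rot(b)) is not None else None for b in (a,a+np.pi)])
pick("mill",P["mill"],.016,PSI)
E
```

```text
{'jar': array([0.53661372, 0.33480372]), 'tin': array([0.51938628, 0.18579628]), 'mill': array([0.48826468, 0.26489398]), 'salt': array([0.58263606, 0.25398327])} [0.48869735 0.26470001] [0.48687768 0.26224726]
[array([-0.91,  0.25,  0.43,  1.79, -0.12,  1.12, -0.56]), array([-0.45,  0.26, -0.12,  1.76,  0.03,  1.12,  2.44])]
[array([-0.25,  0.57,  0.93,  1.55, -0.47,  1.26,  2.33]), array([-0.26,  0.58,  0.96,  1.55, -0.49,  1.27, -0.8 ])]
[array([-0.6 ,  0.31,  1.36,  1.96, -0.33,  1.14,  2.46]), array([-0.59,  0.3 ,  1.34,  1.96, -0.32,  1.13, -0.69])]
mill grip 0.0475 0.0476 20.0 t 5.0
```

Run:
```python
from h import *
S=robot.capture("side");T=robot.capture("top")
cv2.imwrite("pics/m1.png",np.hstack([cv2.resize(S["image"][110:330,140:360],(400,400),interpolation=2),cv2.resize(T["image"][130:290,120:280],(400,400),interpolation=2)]))
```

```text
(no output)
```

View pics/m1.png

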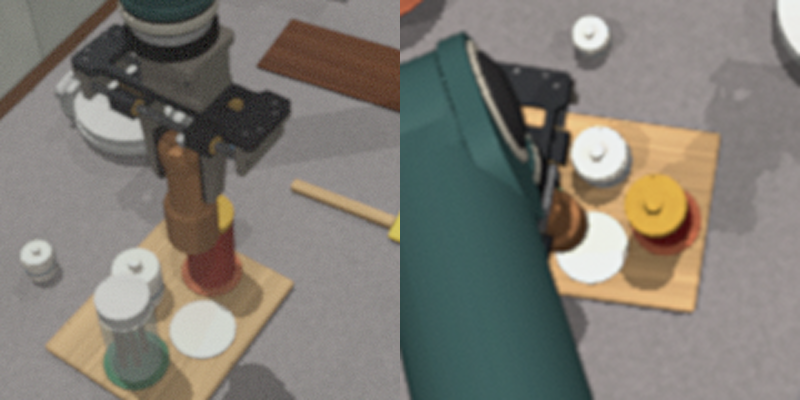

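The mill hangs upright in the grip, held by its head, and the white coaster is now free. Next: place the mill, then clear the jar and tin.

Run:
```python
from h import *
Y=np.pi/2
place("mill",TR["mill"],.006,Y)
T=robot.capture("top");ct=big(hsv(T,(0,0,150),(180,50,255)),(180,212,218,248));e=cv2.minAreaRect(ct);print(e,ray(T,e[0],.016))
pick("jar",P["jar"],.016,PSI+Y)
place("jar",TR["jar"],.006,Y)
T=robot.capture("top");S=robot.capture("side")
cv2.imwrite("pics/m2.png",np.hstack([cv2.resize(S["image"][100:330,170:400],(400,400),interpolation=2),cv2.resize(T["image"][140:300,120:280],(400,400),interpolation=2)]))
```

```text
mill placed True -0.0002
t 10.4
((196.0, 229.0), (28.0, 28.0), 90.0) [0.48745422 0.26488848]
jar grip 0.0598 0.06 20.0 t 15.6
jar placed True -0.0001
t 20.9
```

View pics/m2.png

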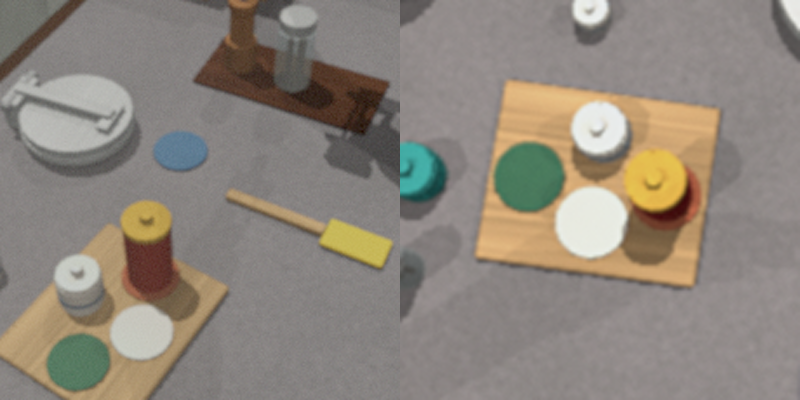

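The mill and jar stand upright on the tray, and the salt hasn't moved. Next are the tin and then the salt. I'll also measure the coasters.

Run:
```python
from h import *
Y=np.pi/2
pick("tin",P["tin"],.016,PSI+Y)
place("tin",TR["tin"],.006,Y)
T=robot.capture("top")
for n,lo,hi,z,roi in(("green",(65,60,20),(95,255,255),.016,(150,190,190,235)),("terra",(0,90,60),(9,255,255),.016,(205,195,255,245)),("white",(0,0,150),(180,50,255),.016,(180,212,218,248)),("salt",(0,0,150),(180,50,255),.067,(186,175,216,206))):
    e=cv2.minAreaRect(big(hsv(T,lo,hi),roi));print(n,np.round(e[1],1),ray(T,e[0],z).round(4))
print({k:v.round(4) for k,v in P.items()})
pick("salt",P["salt"],.012,PSI+Y,up=.15)
place("salt",TILE,.005,Y,up=.15)
go(np.array([.45,.05]),.4,Y)
T=robot.capture("top");S=robot.capture("side")
cv2.imwrite("pics/m3.png",np.hstack([cv2.resize(S["image"][90:330,150:400],(400,400),interpolation=2),cv2.resize(T["image"][140:300,260:420],(400,400),interpolation=2)]))
```

```text
tin grip 0.061 0.0613 20.0 t 25.7
tin placed True 0.0001
t 30.5
green [24.7 26.2] [0.5358 0.3351]
terra [26. 26.] [0.52   0.1855]
white [27.6 28.3] [0.4895 0.2643]
salt [20. 22.] [0.5822 0.2542]
{'jar': array([0.5366, 0.3348]), 'tin': array([0.5194, 0.1858]), 'mill': array([0.4883, 0.2649]), 'salt': array([0.5826, 0.254 ])}
salt grip 0.0595 0.0597 20.0 t 35.2
salt placed True 0.0002
t 39.8
```

View pics/m3.png

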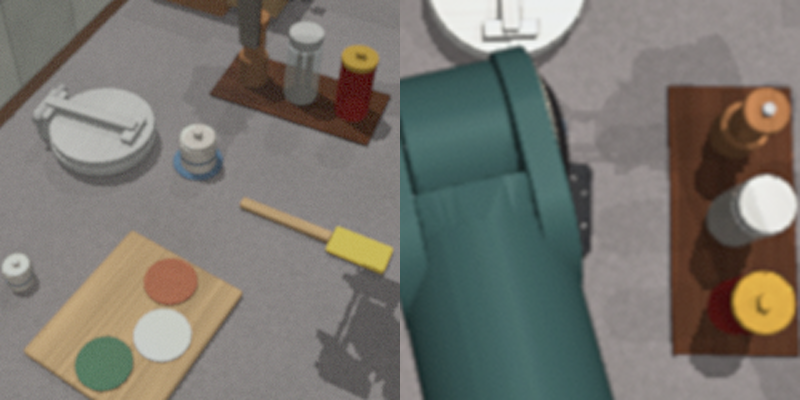

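The salt stands on the tile, with all three still upright on the tray. Now the return.

Run:
```python
from h import *
Y=np.pi/2
for n in("jar","tin"):
    pick(n,TR[n],.006,Y); place(n,P[n],.016,PSI+Y)
S=robot.capture("side")
T=robot.capture("top")
e=cv2.minAreaRect(big(hsv(T,(0,0,150),(180,60,255)),(295,170,335,210)));print("salt",np.round(e[1],1),ray(T,e[0],.060).round(4))
G["mill"]=.085
pick("mill",TR["mill"],.006,Y); place("mill",P["mill"],.016,PSI)
go(np.array([.45,-.25]),.4,Y)
T=robot.capture("top");S=robot.capture("side")
cv2.imwrite("pics/m4.png",np.hstack([cv2.resize(S["image"][110:330,150:370],(400,400),interpolation=2),cv2.resize(T["image"][150:280,140:335],(400,267),interpolation=2)if 0 else cv2.copyMakeBorder(cv2.resize(T["image"][150:280,140:335],(400,267),interpolation=2),0,133,0,0,0)]))
e=cv2.minAreaRect(big(hsv(T,(0,0,150),(180,60,255)),(295,170,335,210)));print("salt",np.round(e[1],1),ray(T,e[0],.060).round(4))
e=cv2.minAreaRect(big(hsv(T,(18,150,100),(32,255,255)),(200,190,245,232)));print("tin",ray(T,e[0],.130).round(4))
e=cv2.minAreaRect(big(hsv(T,(0,0,150),(180,50,255)),(140,185,178,222)));print("jar",ray(T,e[0],.146).round(4))
```

```text
jar grip 0.0599 0.0601 20.0 t 46.5
jar placed True -0.0001
t 51.8
tin grip 0.0611 0.0613 20.0 t 57.0
tin placed True -0.0
t 61.8
salt [21.5 21.5] [ 0.5984 -0.0444]
mill grip 0.0476 0.0471 20.0 t 66.7
mill placed True -0.0003
t 72.0
salt [22. 22.] [ 0.5988 -0.0428]
tin [0.5192 0.1847]
jar [0.5378 0.3356]
```

View pics/m4.png

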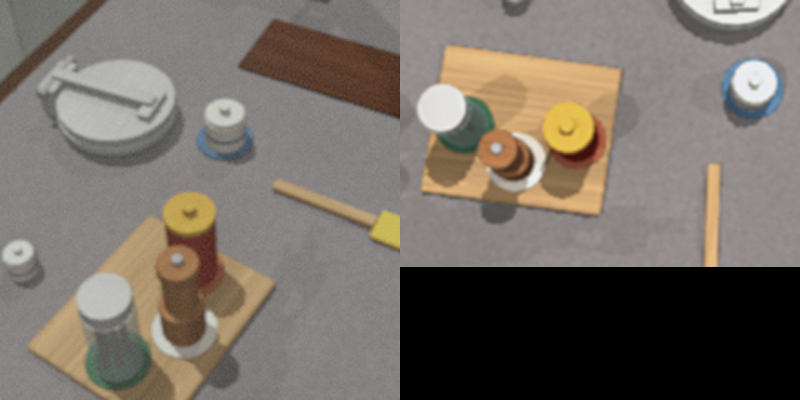

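The picture shows all four upright. The mill's nut is back at its starting pixel (187,222), the jar and tin are on their own coasters, and the salt is centred on the tile to within about 2 mm. Nothing is touching the robot.

```bash
python3 -c "
from station import robot
print(robot.finish_job())"
```

```text
the job is handed in; nothing more can be done
None
```

The job is done and handed in at about 73 s: the salt cellar is upright on the blue tile, and the jar (green), tin (terracotta) and mill (white) are back upright on their own coasters; the spatula was not touched.

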